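# Lock both ends of a sample box on the pressing stand

### The arm

A 6-joint arm with a two-finger parallel gripper is mounted at the origin on the work surface. World frame = base frame: x ahead of the robot, y to its left, z up, the work surface at z = 0. Lengths are in m, angles in rad, forces in N, time in s.
With the tool pointing down it reaches from about 0.325 to 0.775 m from the base axis. Payload 9.3 kg.
Tool frame: the origin (TCP) lies midway between the tips of the shut fingers; the grasp point (between the pads) lies 19 mm behind it; z points along the fingers, y is the line along which they close (so a half turn about z gives the same grasp; the last joint's range is limited). The gripper opens to 85 mm and grips with 20 to 120 N. Pads are 22 mm wide; open, the fingers measure 114 mm over their backs; the gripper's body (76 mm by 85 mm) begins 54 mm behind the grasp point. The pads swing forward as they close: fully open they stand 13 mm farther back than shut.
Start: joints at [1.035, 0.259, 0.021, 1.334, 0, 1.418], TCP at [0.205, 0.51, 0.209] pointing down, gripper open.
Joint ranges: [-3.04, 3.04], [-0.91, 1.82], [-1.04, 1.36], [-1.92, 1.95], [-1.52, 1.45], [-3.14, 3.14]. Speed limits (rad/s): [2.22, 2.22, 2.79, 3.14, 3.14, 3.14].

### API

Orientations are given as a rotation vector (axis times angle).
In Python, from workcell import bot gives the robot as it stands. The module is installed in compiled form; this text tells all that it offers.
- The arm moves only by the shell command python3 -m jog 'ROWS' [FORCE]. ROWS is JSON, one flat list of numbers, 7 for each row, row after row: the turn, a rotation vector about the world's x, y, z as a fraction of full scale, then the shift along the world's x, y, z as a fraction of full scale, then the closure, from 0 (fully open) to 1 (shut). In form: [ax, ay, az, tx, ty, tz, fingers, ax, ay, az, tx, ty, tz, fingers, ...]. A call has 1 to 8 rows; each row shifts and turns the commanded pose from where the row before left it; what a row does not reach is not made up. Full scale, the value 1, is 0.06 m for a shift and 10 degrees for a turn. A row lasts 1/8 s, in which the tool goes at most 62.5 mm and 10.7 degrees, less where a joint would pass 70% of its speed; a pose out of reach is approached as far as the arm can. A call with a number of a shift or a turn outside -1 to 1 is refused whole. A call with a gripper value outside its range is refused whole. The fingers move at their own pace and stop on an object; FORCE is the grip in N (left out, the last holds). Time passes only in rows, so rows that do not move let the fingers close. It gives the time, the measured TCP pose, the force, the opening and the grip force at its end, in the units of the state.
- bot.sense(): the state, without advancing time (a new reading comes with each control period).
- bot.capture(name): name is "scene" or "side" or "wrist"; returns the picture (400x640x3 uint8, red, green, blue); there is no depth.
- bot.camera_params(name): a dict with "camera_matrix" (3x3 intrinsics, pixels), "eye" and "attitude" of the camera in the world. Camera axes: x right, y down, z forward; pixel columns grow to the right and rows downward; lengths in m; the calibration is good to about 2 mm. A picture is of the moment at which its call begins: read the wrist's pose just before it. camera_params takes no time and is no camera call; for the wrist camera it gives the pose at the moment of the call.
- bot.hand_in(): hands the job in; it is judged then, once.
The state is a dict: "clock": time; "joint_positions": joint angles; "qvel": joint speeds; "tau": joint torques, N m; "position": TCP position; "eef_rot": TCP orientation; "force": force on the tool from outside, world axes, zero at the start; "moment": the same for the moment, N m; "opening": opening from 0.0 (shut) to 1.0 (fully open); "grasp_force": force on a finger pad.
Only numpy, scipy, OpenCV 4.12 (cv2) and the standard library are available. Lean on these libraries where they do the work, as an engineer would, in place of code of your own. Each camera call takes 0.05 s, during which the arm holds its last target. There are 200 camera calls.

### The job

Lock the sample box: lay it flat on the sloping bed of the steel pressing stand and push one end up against the blue bar until that end's catch is fully in, then turn the box end for end and press the other catch fully in, too. Let the bar do the pressing, not the gripper's fingers. Finally set the box down upright in the middle of the orange board, without dropping it, let go, and leave the bottle, basket and beaker where they are.

Things in the scene. Friction and masses are not known exactly. Their poses are not given: they have to be found in the camera images.
- sample_box: The loose workpiece: a closed rigid white plastic box with a green lid, 100 (x) x 60 (y) x 60 (z) mm, 0.3 to 0.65 kg, upright on the table at any yaw. Origin: centre of its underside; z up through the lid, x along its length. Red catch at the middle of the +x end, yellow catch at the middle of the -x end. The long sides (y = +-30 mm) are plain.
- catch_a (a joint): Travel of the red push-in catch at the box's +x end, in m: 0 is fully out (stands 15 mm proud of the end), 0.012 is fully in, at its stop (3 mm proud). At the start it may be up to 0.003 in. It slides with about 6 N of friction, stays where it is left, then stops hard.
- catch_b (a joint): The same for the yellow push-in catch at the box's -x end.
- catch_a_tip (a point): Centre of the red catch's outer face, a plastic slide 24 mm wide and 14 mm high, its centre 30 mm above the box's underside.
- catch_b_tip (a point): Centre of the yellow catch's outer face, same size and height.
- bed: The sloping bed of the fixed pressing stand, a perforated stainless sheet 190 (x) x 150 (y) mm. Origin: centre of its upper surface, 62 mm above the table. x runs up the slope towards the bar, y across, z square off the bed; the slope is 30 degrees from level. A lip 8 mm high and 6 mm thick closes its low edge (x = -95 to -89 mm).
- frame_top (a point): Middle of the upper edge of the stand's steel frame, at bed x = 95, y = 0, z = 160 mm. The frame (150 mm wide, 22 mm posts, a window, a cross beam at z = 120 to 160 mm) rises square to the bed from its high edge, so it leans out over the bed: the gripper must come in tilted, about square to the bed.
- bar: The fixed blue plastic pressing bar on the frame at the bed's high edge, 12 mm (bed x) x 126 mm (y) x 26 mm (z). Origin: its centre, at bed x = 89, y = 0, z = 30 mm, the height of the catches of a box lying flat on the bed; its pressing face is at bed x = 83 mm, facing down the slope. Axes as the bed's.
- board: The fixed orange dispatch board lying on the table, 160 (x) x 130 (y) x 12 (z) mm, with three thin black grooves along x. Origin: centre of its underside; its top is 12 mm above the table.
- bottle: Bystander: loose upright bottle with a blue cap, 60 mm across, 160 mm tall. Origin: centre of its underside.
- basket: Bystander: loose open red plastic basket, 80 x 110 x 45 mm. Origin: centre of its underside.
- beaker: Bystander: loose steel beaker, 72 mm across, 85 mm tall. Origin: centre of its underside.
Mind the look-alikes: they are no part of the job. Of the things that look like the board, take the one that is nearest to the robot's base at the start. There is more than one size of the sample_box; the job needs the larger.

How it is judged:
By the outcome, as a careful person would: the job done as asked, in the order asked, and still so for the second after the job is handed in, with the robot touching nothing.
It also fails if it takes over 67 s, if anything falls off the work surface, if the arm or the gripper's body presses on something with over 40 N, if the wrist force passes 120 N, or if a joint passes its speed limit or range.

## Working session

There is one attempt and no reset: what is moved stays moved. The work goes in short steps, Python scripts to look and compute and a shell command to move; the robot and the scene stay as the last step left them, time stands still between calls to the robot, and variables do not carry over. Pictures are saved under pics/ and viewed, at most 12 in all, crops included, and the job is handed in when it is done.

```bash
mkdir -p pics; python3 - <<'E'
from workcell import bot
import cv2,numpy as np
s=bot.sense();print({k:np.round(v,3).tolist() for k,v in s.items()})
ims=[]
for n in("scene","side"):
    p=bot.camera_params(n);print(n,{k:np.round(v,4).tolist() for k,v in p.items()})
    im=bot.capture(n);cv2.imwrite(f"pics/{n}.png",im[:,:,::-1]);
p=bot.camera_params("wrist");print({k:np.round(v,4).tolist() for k,v in p.items()})
E
```

```text
{'clock': 0.0, 'joint_positions': [1.035, 0.259, 0.021, 1.334, -0.0, 1.418], 'qvel': [-0.001, 0.002, -0.001, 0.001, -0.002, 0.0], 'tau': [-0.002, -55.564, 34.453, 0.014, -0.0, 0.0], 'position': [0.205, 0.51, 0.209], 'eef_rot': [-0.598, -3.084, 0.002], 'force': [-0.266, -1.084, 0.637], 'moment': [-0.019, 0.018, 0.033], 'grasp_force': 0.0, 'opening': 1.0}
scene {'camera_matrix': [[430.91, 0.0, 307.7661], [0.0, 430.91, 205.6789], [0.0, 0.0, 1.0]], 'eye': [1.3852, 0.9211, 0.9961], 'attitude': [-0.8014, -2.3726, 1.3026]}
side {'camera_matrix': [[477.7102, 0.0, 318.7545], [0.0, 477.7102, 194.267], [0.0, 0.0, 1.0]], 'eye': [0.4495, -1.1538, 0.9347], 'attitude': [-2.2121, 0.1977, -0.0686]}
{'camera_matrix': [[299.6267, 0.0, 320.9392], [0.0, 299.6267, 202.0516], [0.0, 0.0, 1.0]], 'eye': [0.1272, 0.5434, 0.3726], 'attitude': [2.3691, 1.6003, 0.2623]}
```

View pics/scene.png

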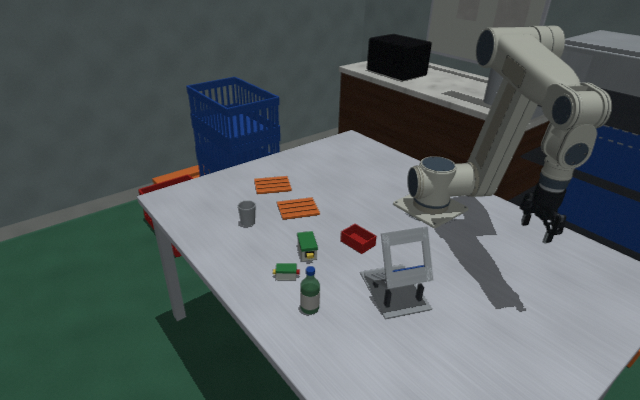

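View pics/side.png

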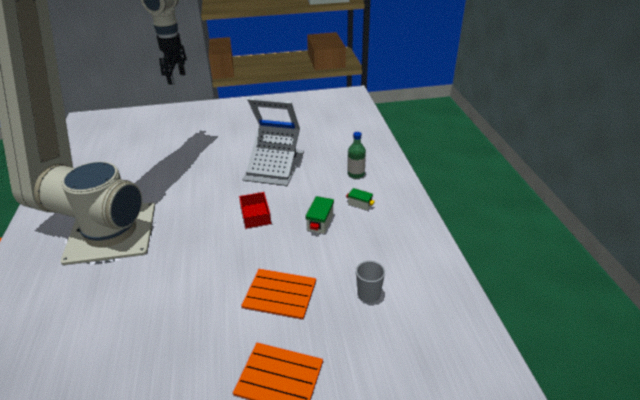

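The scene view shows the large box at (307,246), its small look-alike at (287,271), the stand at (400,270), and boards at (298,208) and (273,185). In the side view, the boxes are at (320,213) and (361,199), and the boards at (280,293) and (280,373). Next I'll measure them.

```bash
cat > h.py <<'E'
from workcell import bot
import cv2,numpy as np
from scipy.spatial.transform import Rotation as R
def cam(n):
    p=bot.camera_params(n);return np.array(p["camera_matrix"]),np.array(p["eye"]),R.from_rotvec(p["attitude"]).as_matrix()
def ray(c,uv):
    K,e,A=c;uv=np.atleast_2d(uv);d=(A@np.linalg.inv(K)@np.c_[uv,np.ones(len(uv))].T).T
    return d/np.linalg.norm(d,axis=1)[:,None]
def plane(c,uv,z):
    d=ray(c,uv);return c[1]+d*((z-c[1][2])/d[:,2])[:,None]
def tri(c1,u1,c2,u2):
    M=np.zeros((3,3));b=np.zeros(3)
    for c,u in((c1,u1),(c2,u2)):
        d=ray(c,u)[0];P=np.eye(3)-np.outer(d,d);M+=P;b+=P@c[1]
    X=np.linalg.solve(M,b);return X,[np.linalg.norm(np.cross(X-c[1],ray(c,u)[0]))for c,u in((c1,u1),(c2,u2))]
def proj(c,X):
    K,e,A=c;q=(K@A.T@(np.atleast_2d(X)-e).T).T;return q[:,:2]/q[:,2:]
RNG={"green":((50,120,50),(75,255,255)),"orange":((5,200,130),(14,255,255)),"red":((0,200,90),(3,255,255)),"yellow":((22,150,120),(34,255,255)),"blue":((105,150,80),(125,255,255))}
def blobs(im,col,amin=12):
    m=cv2.inRange(cv2.cvtColor(im,cv2.COLOR_RGB2HSV),*[np.array(v)for v in RNG[col]])
    cs=[c for c in cv2.findContours(m,cv2.RETR_EXTERNAL,cv2.CHAIN_APPROX_NONE)[0] if cv2.contourArea(c)>=amin]
    return sorted(cs,key=cv2.contourArea,reverse=True)
E
python3 - <<'E'
from h import *
for n in("scene","side"):
    im=cv2.imread(f"pics/{n}.png")[:,:,::-1].copy();c=cam(n);print(n)
    for col,z in(("green",.06),("orange",.012),("red",.03),("yellow",.03),("blue",.1)):
        for b in blobs(im,col,6)[:5]:
            r=cv2.minAreaRect(b);q=cv2.boxPoints(r)
            if r[0][1]<110 : continue
            P=plane(c,q,z);print(col,cv2.contourArea(b),np.round(r[0],1),"ctr",np.round(plane(c,[r[0]],z)[0,:2],3),"sides",np.round([np.linalg.norm(P[0]-P[1]),np.linalg.norm(P[1]-P[2])],3))
s=cv2.imread("pics/side.png")[90:240,230:390];s2=cv2.imread("pics/scene.png")[220:325,265:445]
a=cv2.resize(s,None,fx=4,fy=4,interpolation=2)
b=cv2.resize(s2,None,fx=4.4,fy=4.4,interpolation=2)
cv2.imwrite("pics/side_crop.png",a);cv2.imwrite("pics/scene_crop.png",b)
E
```

```text
scene
green 258.0 [307.1 241. ] ctr [ 0.623 -0.061] sides [0.063 0.112]
green 146.5 [285.5 268. ] ctr [0.77  0.014] sides [0.064 0.04 ]
red 33.5 [365.4 238.4] ctr [0.414 0.027] sides [0.085 0.04 ]
red 27.0 [353.  235.5] ctr [ 0.439 -0.015] sides [0.039 0.052]
yellow 11.0 [309.5 254.5] ctr [ 0.641 -0.024] sides [0.018 0.017]
blue 87.0 [235. 126.] ctr [ 0.336 -1.083] sides [0.029 0.328]
blue 81.5 [241.6 124.8] ctr [ 0.299 -1.077] sides [0.029 0.328]
blue 62.0 [248.2 125. ] ctr [ 0.27  -1.054] sides [0.026 0.268]
blue 42.0 [254.8 125.4] ctr [ 0.245 -1.027] sides [0.026 0.195]
side
green 32631.0 [526.8 240.5] ctr [ 1.131 -0.322] sides [0.907 1.88 ]
green 639.5 [  9. 188.] ctr [-0.331  0.208] sides [0.599 0.068]
green 436.0 [319.6 208.8] ctr [ 0.614 -0.084] sides [0.126 0.066]
green 174.0 [359.9 194.8] ctr [ 0.745 -0.041] sides [0.047 0.07 ]
green 170.0 [356.3 151.3] ctr [0.79  0.201] sides [0.083 0.085]
orange 3356.0 [277.5 376.6] ctr [ 0.439 -0.568] sides [0.132 0.18 ]
orange 2360.0 [278.1 292.7] ctr [ 0.464 -0.336] sides [0.136 0.183]
red 677.0 [255.  209.6] ctr [ 0.428 -0.013] sides [0.079 0.152]
red 29.0 [313.7 225.6] ctr [ 0.59 -0.12] sides [0.024 0.024]
yellow 9.0 [371.5 202. ] ctr [ 0.781 -0.045] sides [0.009 0.02 ]
```

View pics/side_crop.png

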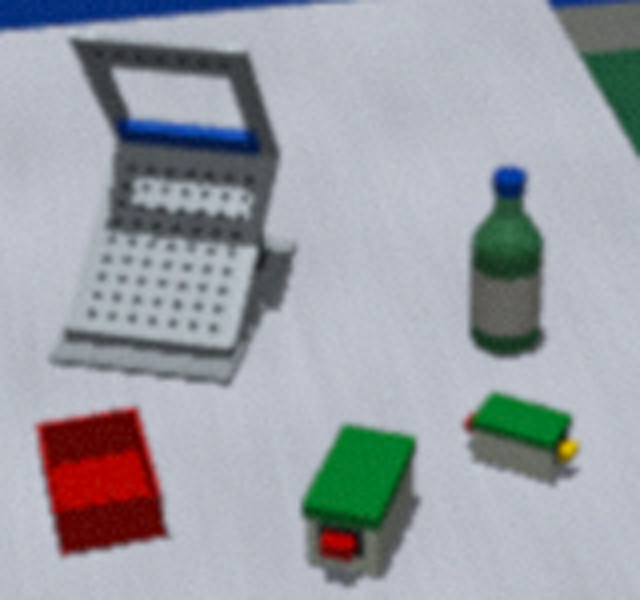

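View pics/scene_crop.png

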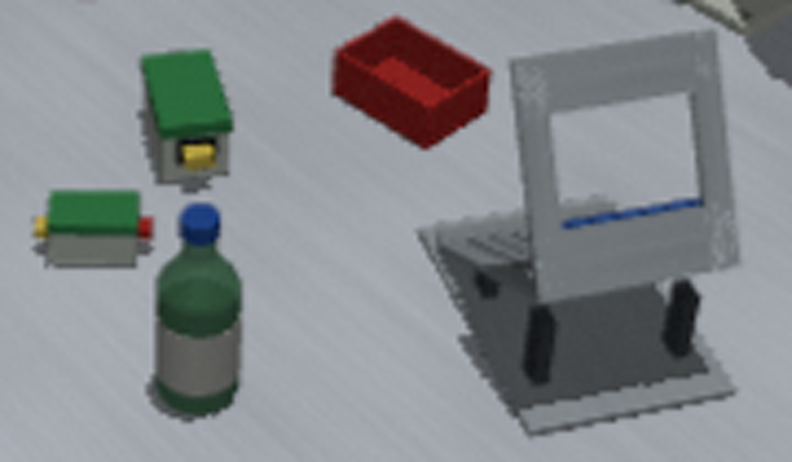

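The crops confirm two things. The larger box is the one at side (320,213), with red facing the side camera and yellow facing the scene camera; the small box at side (361,199) is the decoy. The board nearest the base is at side (278,293), about 0.57 m away against 0.72 m. The stand's slope rises roughly toward +y. Next I'll triangulate the stand.

```bash
python3 - <<'E'
from h import *
S,C,W=cam("side"),cam("scene"),cam("wrist")
S4=lambda u,v:(230+u/4,90+v/4)
C4=lambda u,v:(265+u/4.4,220+v/4.4)
for n,a,b in(("topR",(248,54),(510,58)),("topL",(73,40),(716,30))):
    print(n,tri(S,S4(*a),C,C4(*b)))
# bed low edge upper corners ( z~.062-.0475+.007=.0215)
print("low",plane(S,[S4(67,332),S4(238,348)],.0215))
print("bar",plane(S,[S4(120,128),S4(260,142)],.062+.089*.5+.03*.866))
s=bot.sense();T=R.from_rotvec(s["eef_rot"]).as_matrix();print(T.round(3));print("cam in tool",(T.T@W[2]).round(3),(T.T@(W[1]-s["position"])).round(3))
print("red/yel tri", tri(S,(319.6,208.8),C,(307.1,241)))
E
```

```text
topR (array([0.5804543 , 0.236159  , 0.24593719]), [np.float64(0.0030258844228352177), np.float64(0.003025884422835299)])
topL (array([0.44309502, 0.29762739, 0.2441186 ]), [np.float64(0.0043784529422826), np.float64(0.004378452942282519)])
low [[0.41205715 0.20010973 0.0215    ]
 [0.55127848 0.14825591 0.0215    ]]
bar [[0.47733129 0.34193963 0.13248   ]
 [0.59400781 0.29210574 0.13248   ]]
[[-0.928  0.374 -0.001]
 [ 0.374  0.928 -0.001]
 [ 0.    -0.001 -1.   ]]
cam in tool [[ 0.    -0.947 -0.321]
 [ 1.    -0.     0.   ]
 [-0.    -0.321  0.947]] [ 0.085  0.002 -0.164]
red/yel tri (array([ 0.61557393, -0.07115415,  0.04980293]), [np.float64(0.000498617282499045), np.float64(0.0004986172824989491)])
```

```bash
python3 -m jog '[0,0,0.95,0,0,0.95,0, 0,0,0.95,0,0,0.95,0, 0,0,0.95,0.1,-0.1,0.9,0, 0,0,0.95,0.5,-0.7,0,0, 0,0,0.95,0.5,-0.7,0,0, 0,0,0.95,0.5,-0.75,0,0, 0,0,0.95,0.5,-0.75,0,0, 0,0,0.95,0.5,-0.75,0,0]' ; python3 -m jog '[0,0,0.95,0.5,-0.75,0,0, 0,0,0.4,0.5,-0.75,0,0, 0,0,0,0.5,-0.75,0,0, 0,0,0,0.1,-0.3,0,0, 0,0,0,0,0,0,0]'; python3 - <<'E'
from h import *
s=bot.sense();print(s["joint_positions"],s["qvel"]);np.savez("w1.npz",**bot.camera_params("wrist"));im=bot.capture("wrist");cv2.imwrite("pics/w1.png",im[:,:,::-1])
E
```

```text
clock: 1.1
position: [0.3604, 0.2864, 0.3771]
eef_rot: [1.422, -2.801, -0.0]
force: [1.2, -0.2, 0.4]
opening: 0.997
grasp_force: 0.0
clock: 1.72
position: [0.4554, 0.1352, 0.3767]
eef_rot: [1.723, -2.626, -0.001]
force: [-0.1, 0.6, 0.3]
opening: 0.999
grasp_force: 0.0
[ 1.11724592e-01  1.35041789e-01  2.84476828e-01  1.72137490e+00
 -8.64408897e-07 -1.04978991e+00] [ 4.02457915e-02 -1.15894760e-02  5.36334467e-05  2.84617244e-03
  5.89903228e-03  2.17094508e-02]
```

View pics/w1.png

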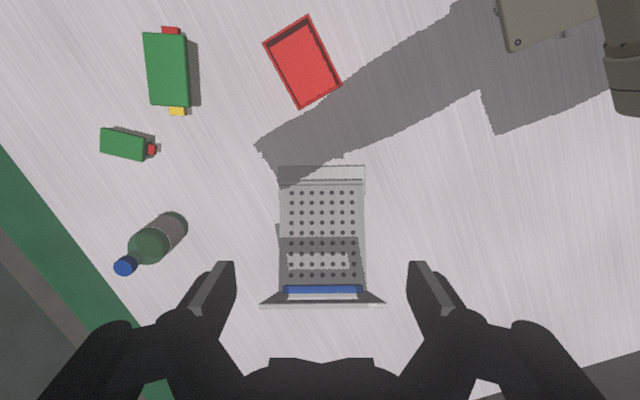

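The wrist view shows the bed at columns 278–365 and rows 166–290, with the blue bar at row 290 and the frame top at row 304. The large box is at (168,70), red end up in the image and yellow end down. Now I'll measure from this view and cross it with the fixed views.

```bash
python3 - <<'E'
from h import *
p=np.load("w1.npz");W=(p["camera_matrix"],p["eye"],R.from_rotvec(p["attitude"]).as_matrix())
im=cv2.imread("pics/w1.png")[:,:,::-1].copy();S,C=cam("side"),cam("scene")
g=blobs(im,"green",200)
for b in g:
    r=cv2.minAreaRect(b)
    if r[0][1]<120 and 100<r[0][0]<230:
        q=cv2.boxPoints(r);P=plane(W,q,.06);print("lid",r,P.round(4).tolist(),P.mean(0).round(4))
        L=r[0]
RNG["yellow"]=((18,150,120),(34,255,255));RNG["red"]=((0,150,80),(5,255,255))
e={}
for c in("red","yellow"):
    for b in blobs(im,c,15):
        r=cv2.minAreaRect(b)
        if r[0][0]<200: print(c,r); e.setdefault(c,plane(W,[r[0]],.037)[0]); print(plane(W,[r[0]],.037))
# triangulate tips against fixed views
print("red tri side",tri(W,(171,30),S,(313.7,225.6)))
print("yel tri scene",tri(W,(176.5,111),C,(309.5,254.5)))
b=blobs(im,"blue",20)
for k in b:
    r=cv2.minAreaRect(k)
    if 280<r[0][1]<300: print("bar",r,cv2.boundingRect(k))
# holes
gray=cv2.cvtColor(im,cv2.COLOR_RGB2GRAY);roi=gray[160:300,265:375]
bh=cv2.morphologyEx(roi,cv2.MORPH_BLACKHAT,np.ones((9,9)))
n,l,st,ce=cv2.connectedComponentsWithStats((bh>35).astype(np.uint8))
ce=ce+[265,160];ok=[i for i in range(1,n) if 6<st[i,4]<50 and st[i,2]<9 and st[i,3]<9]
print(len(ok));print(sorted([tuple(ce[i].round(1)) for i in ok],key=lambda t:(round(t[1]/5),t[0])))
cv2.imwrite("pics/bed.png",cv2.resize(im[155:315,250:395],None,fx=3.7,fy=3.7,interpolation=2)[:,:,::-1])
# predicted projections from guess
def bed(B,psi):
    return B,(R.from_euler("z",psi)*R.from_euler("y",-30,degrees=True)).as_matrix()
B,M=bed(np.array([.512,.257,.062]),np.radians(67))
for n,q in(("lip lo R",(-.095,-.075,.008)),("lip lo L",(-.095,.075,.008)),("bar fR",(.083,-.063,.043)),("bar fL",(.083,.063,.043)),("topR",(.095,-.075,.16)),("topL",(.095,.075,.16)),("org",(0,0,0))):
    X=B+M@q;print(n,proj(W,X).round(1),proj(S,X).round(1),proj(C,X).round(1))
E
```

```text
red ((168.99998474121094, 29.499998092651367), (14.495638847351074, 5.905630588531494), 4.39870548248291)
[[ 0.58763036 -0.11924087  0.037     ]]
red ((150.69998168945312, 149.10000610351562), (4.525484085083008, 7.9195966720581055), 8.130102157592773)
[[0.71241177 0.01932294 0.037     ]]
red tri side (array([ 0.58889842, -0.12009618,  0.02966785]), [np.float64(0.001190498161024001), np.float64(0.0011904981610239855)])
yel tri scene (array([ 0.64275414, -0.01791232,  0.03358741]), [np.float64(0.0019969053572048896), np.float64(0.0019969053572048553)])
68
[(np.float64(266.8), np.float64(160.9)), (np.float64(325.3), np.float64(160.8)), (np.float64(291.3), np.float64(192.5)), (np.float64(301.3), np.float64(192.5)), (np.float64(311.4), np.float64(192.4)), (np.float64(321.3), np.float64(192.5)), (np.float64(331.4), np.float64(192.4)), (np.float64(341.4), np.float64(192.4)), (np.float64(351.5), np.float64(192.1)), (np.float64(291.1), np.float64(202.5)), (np.float64(301.4), np.float64(202.4)), (np.float64(311.4), np.float64(202.4)), (np.float64(321.4), np.float64(202.4)), (np.float64(331.5)
[... 1863 characters left out ...]
np.float64(311.6), np.float64(274.5)), (np.float64(322.0), np.float64(274.5)), (np.float64(332.7), np.float64(274.4)), (np.float64(343.1), np.float64(274.4)), (np.float64(353.9), np.float64(274.4)), (np.float64(283.1), np.float64(288.1)), (np.float64(269.8), np.float64(297.8)), (np.float64(315.0), np.float64(299.0))]
lip lo R [[274.8 177.4]] [[288.3 177.1]] [[361.9 271.5]]
lip lo L [[359.1 176.7]] [[245.8 172. ]] [[402.3 264.5]]
bar fR [[276.5 282. ]] [[294.1 125.4]] [[384.7 269.8]]
bar fL [[357.9 281.3]] [[259.  121.9]] [[422.7 263.2]]
topR [[251.  299.4]] [[291.9 103.2]] [[378.2 232.3]]
topL [[380.6 298.4]] [[247.4  99.2]] [[424.2 225.3]]
org [[317.3 230.9]] [[273.7 150.8]] [[394.1 275.3]]
```

View pics/bed.png

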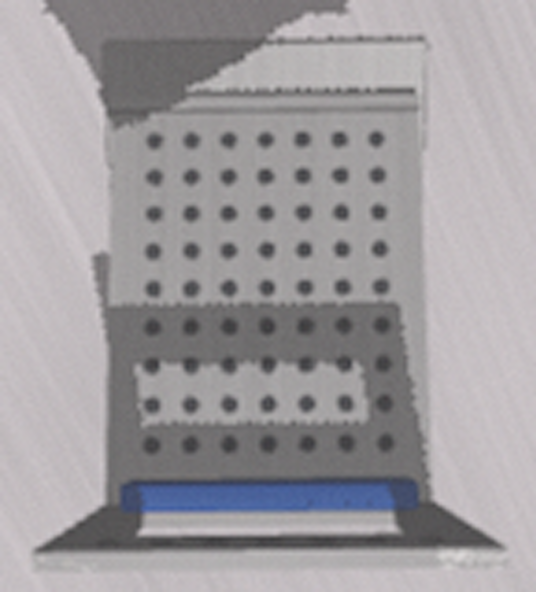

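```bash
python3 - <<'E'
from h import *
from scipy.optimize import least_squares
p=np.load("w1.npz");W=(p["camera_matrix"],p["eye"],R.from_rotvec(p["attitude"]).as_matrix())
im=cv2.imread("pics/w1.png")[:,:,::-1].copy();S,C=cam("side"),cam("scene")
cr=lambda u,v:(250+u/3.7,155+v/3.7)
S4=lambda u,v:(230+u/4,90+v/4)
C4=lambda u,v:(265+u/4.4,220+v/4.4)
for n,w,s in(("topR",(35,552),(248,54)),("topL",(505,552),(73,40)),("barR",(122,482),(258,132)),("barL",(418,482),(122,120))):
    print(n,tri(W,cr(*w),S,S4(*s)))
rows={192.4:(291.3,351.5),232.3:(291,352.5),263.8:(290.6,353.5),274.6:(290.5,353.9)}
cor=np.array([(291.3,192.5),(351.5,192.1),(353.9,274.4),(290.5,274.8),(321.6,232.4)])
for psi in(64,65,66,67,68):
    M=(R.from_euler("z",psi,degrees=True)*R.from_euler("y",-30,degrees=True)).as_matrix()
    B=plane(W,[cor[4]],.062)[0];d=ray(W,cor);n=M[:,2]
    X=W[1]+d*(((B-W[1])@n)/(d@n))[:,None];L=(X-B)@M;print(psi,B.round(4),(L[:,:2]*1e3).round(1).tolist())
hsv=cv2.cvtColor(im,cv2.COLOR_RGB2HSV);print(hsv[70,168],hsv[143,120])
RNG["green"]=((45,100,40),(80,255,255))
for b in blobs(im,"green",200):
    r=cv2.minAreaRect(b)
    if r[0][1]<130 and 80<r[0][0]<230:
        q=cv2.boxPoints(r);P=plane(W,q,.06);print("lid",r,P.round(4).tolist(),P.mean(0).round(4))
        v=P[1]-P[0];w=P[2]-P[1];v=v if np.linalg.norm(v)>np.linalg.norm(w) else w;print(np.degrees(np.arctan2(v[1],v[0]))) 
        print(tri(W,r[0],S,(319.6,207.5)))
c=np.array(plane(S,[(278.1,292.7)],.012));print("board",c)
b=blobs(cv2.imread("pics/side.png")[:,:,::-1].copy(),"orange")[1];k=cv2.approxPolyDP(b,8,True)[:,0];P=plane(S,k.astype(float),.012);print(k.tolist(),P[:,:2].round(3).tolist(),P.mean(0))
im2=cv2.imread("pics/scene.png")[:,:,::-1].copy();RNG["orange"]=((3,150,80),(16,255,255))
for b in blobs(im2,"orange",100):
    k=cv2.boxPoints(cv2.minAreaRect(b));P=plane(C,k,.012);print(k.mean(0),P[:,:2].round(3).tolist(),P.mean(0).round(3))
E
```

```text
topR (array([0.58284445, 0.24647329, 0.23784526]), [np.float64(0.0013233695608881597), np.float64(0.0013233695608879722)])
topL (array([0.44363247, 0.3100998 , 0.23438056]), [np.float64(0.0025429663602624226), np.float64(0.002542966360262511)])
barR (array([0.58833155, 0.29010808, 0.14078211]), [np.float64(0.004923128265334597), np.float64(0.00492312826533451)])
barL (array([0.47442716, 0.33882309, 0.14062108]), [np.float64(0.005395750413841973), np.float64(0.005395750413842026)])
64 [0.5063 0.2626 0.062 ] [[-69.1, -56.8], [-74.5, 51.0], [69.3, 57.7], [73.9, -50.0], [0.0, 0.0]]
65 [0.5063 0.2626 0.062 ] [[-70.1, -55.8], [-73.6, 52.1], [70.1, 56.6], [73.2, -51.2], [0.0, 0.0]]
66 [0.5063 0.2626 0.062 ] [[-71.0, -54.8], [-72.7, 53.2], [71.0, 55.5], [72.4, -52.3], [0.0, 0.0]]
67 [0.5063 0.2626 0.062 ] [[-72.0, -53.8], [-71.8, 54.2], [71.8, 54.3], [71.6, -53.4], [0.0, 0.0]]
68 [0.5063 0.2626 0.062 ] [[-72.9, -52.7], [-70.9, 55.2], [72.6, 53.2], [70.8, -54.6], [0.0, 0.0]]
[ 66 109 140] [ 65 104 137]
lid ((165.191162109375, 68.98529052734375), (75.16255950927734, 39.65208435058594), 85.60128784179688) [[0.6169, -0.1221, 0.06], [0.5634, -0.1031, 0.06], [0.6093, -0.0129, 0.06], [0.6671, -0.0331, 0.06]] [ 0.6142 -0.0678  0.06  ]
63.02191473550476
(array([ 0.61588904, -0.07103288,  0.05416348]), [np.float64(0.0002941260991884153), np.float64(0.0002941260991883413)])
board [[ 0.46393795 -0.33633819  0.012     ]]
[[258, 270], [242, 306], [302, 317], [314, 279]] [[0.419, -0.248], [0.372, -0.362], [0.513, -0.422], [0.56, -0.308]] [ 0.46612801 -0.33508879  0.012     ]
[298.29913 207.99347] [[0.516, -0.411], [0.352, -0.343], [0.432, -0.227], [0.584, -0.293]] [ 0.471 -0.318  0.012]
[272.46722 184.63934] [[0.486, -0.646], [0.338, -0.574], [0.414, -0.457], [0.553, -0.526]] [ 0.448 -0.551  0.012]
[176.31209 176.76114] [[0.869, -0.943], [0.638, -0.943], [0.676, -0.829], [0.895, -0.835]] [ 0.77  -0.887  0.012]
```

```bash
python3 -m jog '[0,0,0,0.5,-0.7,0,0, 0,0,0,0.5,-0.3,0,0, 0,0,0,0,0,0,0, 0,0,0,0,0,0,0]'; python3 - <<'E'
from h import *
np.savez("w2.npz",**bot.camera_params("wrist"));im=bot.capture("wrist");cv2.imwrite("pics/w2.png",im[:,:,::-1])
E
python3 -m jog '[0,0,-0.2,0.4,-0.7,-0.3,0, 0,0,-0.2,0.4,-0.7,-0.3,0, 0,0,0,0.4,-0.7,-0.3,0, 0,0,0,0.4,-0.4,-0.2,0, 0,0,0,0,0,0,0, 0,0,0,0,0,0,0]'; python3 - <<'E'
from h import *
np.savez("w3.npz",**bot.camera_params("wrist"));im=bot.capture("wrist");cv2.imwrite("pics/w3.png",im[:,:,::-1])
a=cv2.imread("pics/w2.png");cv2.imwrite("pics/w23.png",np.vstack([cv2.resize(a[100:400,100:500],(400,300)),cv2.resize(cv2.imread("pics/w3.png")[100:400,100:500],(400,300))]))
print(bot.sense()["qvel"].__abs__().max() if hasattr(bot.sense()["qvel"],"max") else bot.sense()["qvel"])
E
```

```text
clock: 2.28
position: [0.5144, 0.0774, 0.3773]
eef_rot: [1.728, -2.623, -0.001]
force: [0.3, 0.2, -0.4]
opening: 1.002
grasp_force: 0.0
clock: 3.08
position: [0.6104, -0.0724, 0.3121]
eef_rot: [-1.636, 2.682, -0.0]
force: [-0.4, -0.1, -0.5]
opening: 1.0
grasp_force: 0.0
0.006733656886489156
```

View pics/w23.png

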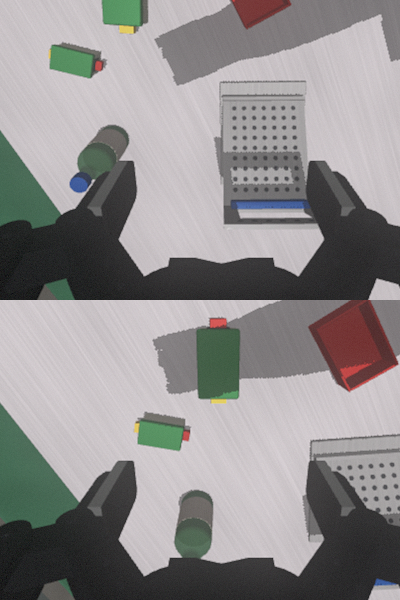

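The upper picture (w2) shows the bed holes around image (365,247). The lower one (w3) shows the large box at image (318,163), its edges nearly parallel to the image axes.

```bash
python3 - <<'E'
from h import *
def ld(k):
    p=np.load(k+".npz");return (p["camera_matrix"],p["eye"],R.from_rotvec(p["attitude"]).as_matrix()),cv2.imread(f"pics/{k}.png")[:,:,::-1].copy()
W1,i1=ld("w1");W2,i2=ld("w2");W3,i3=ld("w3")
def holes(im,x0,x1,y0,y1):
    g=cv2.cvtColor(im,cv2.COLOR_RGB2GRAY)[y0:y1,x0:x1];bh=cv2.morphologyEx(g,cv2.MORPH_BLACKHAT,np.ones((9,9)))
    n,l,st,ce=cv2.connectedComponentsWithStats((bh>35).astype(np.uint8))
    return np.array([ce[i]+[x0,y0] for i in range(1,n) if 6<st[i,4]<50 and st[i,2]<9 and st[i,3]<9])
h1=holes(i1,285,360,186,281);h2=holes(i2,325,410,200,296)
print(len(h1),len(h2))
def grid(h):
    r=cv2.minAreaRect(h.astype(np.float32));print(r);
    h=h[np.argsort(h[:,1])];o=[]
    return [x[np.argsort(x[:,0])] for x in np.array_split(h,9)] if len(h)==63 else None
a,b=grid(h1),grid(h2)
if a and b:
    P=np.array([[tri(W1,a[i][j],W2,b[i][j])[0] for j in range(7)]for i in range(9)])
    e=np.mean([[tri(W1,a[i][j],W2,b[i][j])[1][0] for j in range(7)]for i in range(9)])
    print("hole ctr",P.mean((0,1)),"resid",e);up=(P[-1]-P[0]).mean(0);ac=(P[:,-1]-P[:,0]).mean(0)
    print("tilt",np.degrees(np.arctan2(up[2],np.hypot(*up[:2]))),"az",np.degrees(np.arctan2(up[1],up[0])),np.linalg.norm(up),np.linalg.norm(ac),np.degrees(np.arctan2(ac[1],ac[0])))
RNG["blue"]=((105,120,60),(125,255,255))
for n,im in(("1",i1),("2",i2)):
  for k in blobs(im,"blue",40): 
    x=cv2.boundingRect(k)
    if x[1]>270: print("bar",n,x,cv2.minAreaRect(k))
RNG["green"]=((45,80,30),(80,255,255));L={}
for k,W,im in((1,W1,i1),(3,W3,i3)):
    for q in blobs(im,"green",1000):
        r=cv2.minAreaRect(q)
        if (k==1 and r[0][1]<100 and r[0][0]<230) or (k==3 and 280<r[0][0]<350 and r[0][1]<220):
            P=plane(W,cv2.boxPoints(r),.06);L[k]=r[0];v=max(P[1]-P[0],P[2]-P[1],key=np.linalg.norm)
            print("lid",k,r,P.mean(0).round(4),[np.linalg.norm(P[1]-P[0]).round(3),np.linalg.norm(P[2]-P[1]).round(3)],"az",np.degrees(np.arctan2(v[1],v[0])))
print(tri(W1,L[1],W3,L[3]))
RNG["red"]=((0,120,80),(6,255,255));RNG["yellow"]=((18,120,100),(34,255,255))
for c in("red","yellow"):
    for q in blobs(i3,c,10):
        r=cv2.minAreaRect(q)
        if 290<r[0][0]<350: print(c,r,plane(W3,[r[0]],.037)[0].round(4))
E
```

```text
64 63
((320.287841796875, 230.45960998535156), (89.76575469970703, 64.6058578491211), 88.29869079589844)
((365.2843322753906, 248.4178924560547), (82.23249816894531, 62.04020690917969), 89.0243911743164)
bar 1 (288, 286, 69, 7) ((322.0, 289.0), (6.0, 68.0), 90.0)
bar 2 (336, 301, 69, 7) ((370.0, 304.0), (6.0, 68.0), 90.0)
bar 2 (170, 277, 18, 15) ((178.5, 284.0), (14.0, 17.0), 90.0)
lid 1 ((165.4619140625, 69.46701049804688), (75.94935607910156, 40.610816955566406), 85.91438293457031) [ 0.6142 -0.0671  0.06  ] [np.float64(0.058), np.float64(0.102)] az 62.723830915745786Traceback (most recent call last):
  File "<stdin>", line 33, in <module>
KeyError: 3
```

```bash
python3 - <<'E'
from h import *
def ld(k):
    p=np.load(k+".npz");return (p["camera_matrix"],p["eye"],R.from_rotvec(p["attitude"]).as_matrix()),cv2.imread(f"pics/{k}.png")[:,:,::-1].copy()
W1,i1=ld("w1");W2,i2=ld("w2");W3,i3=ld("w3")
def holes(im,x0,x1,y0,y1):
    g=cv2.cvtColor(im,cv2.COLOR_RGB2GRAY)[y0:y1,x0:x1];bh=cv2.morphologyEx(g,cv2.MORPH_BLACKHAT,np.ones((9,9)))
    n,l,st,ce=cv2.connectedComponentsWithStats((bh>35).astype(np.uint8))
    h=np.array([ce[i]+[x0,y0] for i in range(1,n) if 6<st[i,4]<50 and st[i,2]<9 and st[i,3]<9])
    h=h[h[:,1]>188];print(len(h));h=h[np.argsort(h[:,1])]
    return [x[np.argsort(x[:,0])] for x in np.array_split(h,9)]
a=holes(i1,285,360,186,281);b=holes(i2,325,410,200,296)
T=[[tri(W1,a[i][j],W2,b[i][j]) for j in range(7)]for i in range(9)]
P=np.array([[t[0] for t in r]for r in T])
print("hole ctr",P.mean((0,1)),"resid",np.mean([[t[1][0] for t in r]for r in T]));up=(P[-1]-P[0]).mean(0);ac=(P[:,-1]-P[:,0]).mean(0)
print("tilt",np.degrees(np.arctan2(up[2],np.hypot(*up[:2]))),"az",np.degrees(np.arctan2(up[1],up[0])),np.linalg.norm(up),np.linalg.norm(ac),np.degrees(np.arctan2(ac[1],ac[0])))
print("z62 centre from w1,w2",plane(W1,[a[4][3]],.062),plane(W2,[b[4][3]],.062))
print("bar top-ish tri",tri(W1,(322,285.5),W2,(370,300.5)))
m=cv2.inRange(cv2.cvtColor(i3,cv2.COLOR_RGB2HSV),np.array((45,60,20)),np.array((85,255,255)));m[:90]=0
for q in cv2.findContours(m,0,1)[0]:
    r=cv2.minAreaRect(q)
    if cv2.contourArea(q)>1000 and 280<r[0][0]<360 and r[0][1]<230:
        X=plane(W3,cv2.boxPoints(r),.06);v=max(X[1]-X[0],X[2]-X[1],key=np.linalg.norm)
        print("lid3",r,X.mean(0).round(4),np.linalg.norm(X[1]-X[0]).round(3),np.linalg.norm(X[2]-X[1]).round(3),np.degrees(np.arctan2(v[1],v[0])),tri(W1,(165.46,69.47),W3,r[0]))
hs=cv2.cvtColor(i3,cv2.COLOR_RGB2HSV);print(hs[170,318],hs[190,318],hs[125,318],hs[202,318])
s=bot.sense();print(s["position"],R.from_rotvec(s["eef_rot"]).as_matrix().round(3)[:,0])
E
```

```text
63
63
hole ctr [0.50648939 0.26342324 0.06009916] resid 0.0001233787192818322
tilt 30.97960689647045 az 67.04993563672379 0.14444454837981247 0.10795569475090547 157.03640304980672
z62 centre from w1,w2 [[0.50629595 0.26261492 0.062     ]] [[0.5065767  0.26261491 0.062     ]]
bar top-ish tri (array([0.52777835, 0.31346448, 0.13875502]), [np.float64(0.0005225426916475738), np.float64(0.0005225426916475605)])
lid3 ((317.4999694824219, 163.49996948242188), (68.99998474121094, 40.99999237060547), 90.0) [ 0.6146 -0.0693  0.06  ] 0.055 0.098 63.81446922260191 (array([ 0.61453463, -0.07004197,  0.05590041]), [np.float64(0.00038691633444017917), np.float64(0.0003869163344401252)])
[63 74 96] [63 73 94] [  1 149 202] [ 25 149 228]
[ 0.61041157 -0.07222731  0.31242304] [-0.457 -0.889 -0.   ]
```

```bash
python3 -m jog '[0,0,0.1,0.07,0.05,-0.9,0, 0,0,0,0,0,-0.9,0, 0,0,0,0,0,-0.9,0, 0,0,0,0,0,-0.9,0, 0,0,0,0,0,-0.9,0, 0,0,0,0,0,-0.5,0, 0,0,0,0,0,0,0, 0,0,0,0,0,0,0]' 80; python3 -m jog '[0,0,0,0,0,0,1, 0,0,0,0,0,0,1, 0,0,0,0,0,0,1, 0,0,0,0,0,0,1, 0,0,0,0,0,0,1, 0,0,0,0,0,0,1]'
```

```text
clock: 4.12
position: [0.6162, -0.0702, 0.0135]
eef_rot: [-1.658, 2.666, -0.003]
force: [-0.8, 0.2, -0.1]
opening: 0.999
grasp_force: 0.0
clock: 4.88
position: [0.6163, -0.0708, 0.0135]
eef_rot: [-1.657, 2.666, -0.004]
force: [0.3, 1.2, 9.4]
opening: 0.686
grasp_force: 88.0
```

```bash
python3 -m jog '[0,0,0.32,0,0,0.9,1, 0,0,0,0,0,0.9,1, 0,0,0,0,0,0.9,1, 0.552,-0.234,0,-0.39,0.73,0.1,1, 0.552,-0.234,0,-0.39,0.73,0.1,1, 0.552,-0.234,0,-0.39,0.73,0.1,1, 0.552,-0.234,0,-0.39,0.73,0.1,1, 0.552,-0.234,0,-0.39,0.73,0.1,1]'; python3 -m jog '[0,0,0,-0.39,0.73,0.05,1, 0,0,0,0,0,0,1, 0,0,0,0,0,0,1]'
cat >>h.py <<'E'
B=np.array([.5064,.2628,.062]);BM=(R.from_euler("z",67,degrees=True)*R.from_euler("y",-30,degrees=True)).as_matrix()
def rep(flip=1):
    s=bot.sense();T=R.from_rotvec(s["eef_rot"]).as_matrix()
    D=np.c_[-flip*BM[:,0],flip*BM[:,1],-BM[:,2]] if flip==1 else np.c_[BM[:,0],-BM[:,1],-BM[:,2]]
    print("clk",s["clock"],"bed mm",((np.array(s["position"])-B)@BM*1e3).round(1),"need turn(units)",(R.from_matrix(D@T.T).as_rotvec()*180/np.pi/10).round(2),"Fbed",(BM.T@s["force"]).round(1),"M",np.round(s["moment"],2),"op",round(s["opening"],3),"j",np.round(s["joint_positions"],2))
def go(x,y,z):
    s=bot.sense();print("shift units to",(x,y,z),((B+BM@np.array([x,y,z])/1e3-s["position"])/.06).round(2))
E
python3 -c "
from h import *
rep();go(5,0,40);go(5,0,15)"
```

```text
clock: 5.88
position: [0.497, 0.1494, 0.2038]
eef_rot: [-1.475, 2.232, 0.398]
force: [-0.5, 0.3, -4.6]
opening: 0.681
grasp_force: 89.5
clock: 6.25
position: [0.4746, 0.1921, 0.2066]
eef_rot: [-1.477, 2.234, 0.395]
force: [-0.5, -0.7, -4.6]
opening: 0.682
grasp_force: 89.7
clk 6.25 bed mm [  5.2   1.7 164. ] need turn(units) [ 0. -0.  0.] Fbed [-3.   0.1 -3.5] M [-0.87  0.34 -0.01] op 0.682 j [-0.09  0.02 -0.39  0.99  0.5  -1.21]
shift units to (5, 0, 40) [ 0.43  0.94 -1.79]
shift units to (5, 0, 15) [ 0.51  1.13 -2.15]
```

```bash
python3 -m jog '[0,0,0,0.14,0.31,-0.6,1, 0,0,0,0.14,0.31,-0.6,1, 0,0,0,0.15,0.32,-0.59,1, 0,0,0,0.06,0.15,-0.29,1, 0,0,0,0,0,0,1, 0,0,0,0,0,0,1]'; python3 -c "
from h import *
rep();go(5,0,14)"
```

```text
clock: 7.0
position: [0.5049, 0.2569, 0.082]
eef_rot: [-1.475, 2.235, 0.396]
force: [-0.1, -0.4, -3.7]
opening: 0.687
grasp_force: 89.5
clk 7.0 bed mm [ 4.8 -0.9 20.3] need turn(units) [ 0.   -0.    0.01] Fbed [-2.2 -0.1 -3. ] M [-0.89  0.35 -0.02] op 0.687 j [ 0.06  0.19 -0.55  0.58  0.46 -1.04]
shift units to (5, 0, 14) [ 0.01  0.06 -0.09]
```

Now down in small steps of about 2 mm, with a force check.

```bash
for i in 1; do python3 -m jog '[0,0,0,0.007,0.015,-0.029,1, 0,0,0,0.007,0.015,-0.029,1, 0,0,0,0,0,0,1]' >/dev/null; done; python3 -c "
from h import *
rep()"; python3 -m jog '[0,0,0,0.007,0.015,-0.029,1, 0,0,0,0,0,0,1]' >/dev/null;python3 -c "
from h import *
rep()"
```

```text
clk 7.375 bed mm [ 4.9 -0.2 15.9] need turn(units) [-0.   -0.    0.01] Fbed [-1.1  0.  -3.4] M [-0.85  0.41  0.04] op 0.685 j [ 0.07  0.19 -0.56  0.56  0.46 -1.04]
clk 7.625 bed mm [ 4.8  0.  13.6] need turn(units) [-0.   -0.01  0.01] Fbed [-2.6  0.2 -4.5] M [-0.89  0.43  0.  ] op 0.684 j [ 0.07  0.2  -0.56  0.56  0.46 -1.04]
```

```bash
for i in 1; do python3 -m jog '[0,0,0,0.003,0.008,-0.0145,1, 0,0,0,0,0,0,1]' >/dev/null; done; python3 -c "
from h import *
rep()"; python3 -m jog '[0,0,0,0.003,0.008,-0.0145,1, 0,0,0,0,0,0,1]' >/dev/null;python3 -c "
from h import *
rep()"; python3 -m jog '[0,0,0,0.003,0.008,-0.0145,1, 0,0,0,0,0,0,1]' >/dev/null;python3 -c "
from h import *
rep()"
```

```text
clk 7.875 bed mm [ 4.9 -0.1 12.8] need turn(units) [-0.   -0.01  0.01] Fbed [-2.9 -0.  -1.1] M [-0.92  0.41  0.03] op 0.687 j [ 0.07  0.2  -0.56  0.56  0.46 -1.04]
clk 8.125 bed mm [ 4.8 -0.  12.6] need turn(units) [ 0.   -0.    0.01] Fbed [-5.8  4.8 16.2] M [-1.21  1.21  0.43] op 0.683 j [ 0.07  0.2  -0.56  0.56  0.46 -1.04]
clk 8.375 bed mm [ 4.8 -0.1 12.6] need turn(units) [ 0.   -0.    0.02] Fbed [-9.4  7.1 33.8] M [-1.54  2.11  1.  ] op 0.681 j [ 0.07  0.2  -0.56  0.55  0.46 -1.03]
```

```bash
python3 -m jog '[0,0,0,-0.005,-0.0115,0.022,1, 0,0,0,0.05,0.12,0.075,1, 0,0,0,0,0,0,1]' >/dev/null; python3 -c "
from h import *
rep()"; for k in 1; do python3 -m jog '[0,0,0,0.017,0.04,0.025,1, 0,0,0,0.017,0.04,0.025,1, 0,0,0,0,0,0,1]' >/dev/null;python3 -c "
from h import *
rep()"; done; python3 -m jog '[0,0,0,0.017,0.04,0.025,1, 0,0,0,0,0,0,1]' >/dev/null;python3 -c "
from h import *
rep()"
```

```text
clk 8.75 bed mm [14.6 -0.6 12.7] need turn(units) [-0.    0.    0.01] Fbed [-2.3  1.1  7. ] M [-0.9   0.32 -0.21] op 0.681 j [ 0.09  0.2  -0.54  0.56  0.46 -1.02]
clk 9.125 bed mm [19.3 -0.5 12.7] need turn(units) [ 0.01 -0.01  0.02] Fbed [-8.7  0.4 10.5] M [-1.89  0.76 -0.18] op 0.681 j [ 0.1   0.2  -0.53  0.57  0.45 -1.01]
clk 9.375 bed mm [20.5 -0.4 12.6] need turn(units) [ 0.03 -0.02  0.03] Fbed [-17.5   0.   17.7] M [-3.44  1.29 -0.13] op 0.677 j [ 0.1   0.2  -0.53  0.57  0.45 -1.  ]
```

```bash
for k in 1; do python3 -m jog '[0,0,0,0.009,0.02,0.028,1, 0,0,0,0,0,0,1]' >/dev/null;python3 -c "
from h import *
rep()"; done; python3 -m jog '[0,0,0,0.011,0.026,0.017,1, 0,0,0,0,0,0,1]' >/dev/null;python3 -c "
from h import *
rep()";python3 -m jog '[0,0,0,0.011,0.026,0.017,1, 0,0,0,0,0,0,1]' >/dev/null;python3 -c "
from h import *
rep()"
```

```text
clk 9.625 bed mm [23.6 -0.5 12.8] need turn(units) [ 0.01 -0.01  0.02] Fbed [-9.1 -2.6  1.4] M [-2.21  0.5  -0.41] op 0.685 j [ 0.1   0.2  -0.53  0.57  0.45 -1.  ]
clk 9.875 bed mm [25.3 -0.5 12.8] need turn(units) [ 0.02 -0.01  0.02] Fbed [-10.4  -2.    2.4] M [-2.44  0.48 -0.41] op 0.688 j [ 0.11  0.2  -0.52  0.57  0.45 -1.  ]
clk 10.125 bed mm [27.3 -0.5 12.9] need turn(units) [ 0.02 -0.01  0.02] Fbed [-10.1  -2.7   2.9] M [-2.51  0.47 -0.47] op 0.683 j [ 0.11  0.2  -0.52  0.58  0.45 -0.99]
```

Catch friction is steady at about 7 N net and the catch is sliding. I'll continue to the stop.

```bash
for k in 1; do python3 -m jog '[0,0,0,0.011,0.026,0.017,1, 0,0,0,0,0,0,1]' >/dev/null;python3 -c "
from h import *
rep()"; done; python3 -m jog '[0,0,0,0.011,0.026,0.017,1, 0,0,0,0,0,0,1]' >/dev/null;python3 -c "
from h import *
rep()";python3 -m jog '[0,0,0,0.011,0.026,0.017,1, 0,0,0,0,0,0,1]' >/dev/null;python3 -c "
from h import *
rep()"
```

```text
clk 10.375 bed mm [29.3 -0.5 12.9] need turn(units) [ 0.02 -0.01  0.02] Fbed [-10.4  -3.5   2.2] M [-2.48  0.49 -0.46] op 0.682 j [ 0.11  0.2  -0.52  0.58  0.45 -0.99]
clk 10.625 bed mm [31.2 -0.5 12.9] need turn(units) [ 0.02 -0.01  0.02] Fbed [-10.   -3.1   2.4] M [-2.56  0.45 -0.5 ] op 0.681 j [ 0.12  0.2  -0.51  0.58  0.45 -0.99]
clk 10.875 bed mm [31.2 -0.5 12.9] need turn(units) [ 0.03 -0.02  0.03] Fbed [-20.1  -3.6   8.8] M [-4.19  0.93 -0.44] op 0.686 j [ 0.12  0.2  -0.51  0.58  0.44 -0.98]
```

```bash
python3 -m jog '[0,0,0,0.011,0.026,0.017,1, 0,0,0,0,0,0,1]' >/dev/null;python3 -c "
from h import *
rep()"; python3 -m jog '[0,0,0,-0.17,-0.4,-0.23,1, 0,0,0,-0.12,-0.29,0.54,1, 0,0,0,-0.12,-0.29,0.54,1, 0,0,0,-0.12,-0.29,0.54,1, 0,0,0,-0.12,-0.29,0.54,1, 0,0,0,0,0,0,1]'; python3 -c "
from h import *
rep()"
```

```text
clk 11.125 bed mm [31.2 -0.4 12.9] need turn(units) [ 0.05 -0.04  0.04] Fbed [-28.8  -4.9  13.4] M [-5.76  1.49 -0.47] op 0.682 j [ 0.12  0.2  -0.51  0.59  0.44 -0.98]
clock: 11.88
position: [0.4784, 0.1917, 0.2097]
eef_rot: [-1.474, 2.232, 0.392]
force: [0.9, 0.2, -4.8]
opening: 0.685
grasp_force: 90.1
clk 11.875 bed mm [  7.7  -2.  166.1] need turn(units) [0.   0.02 0.01] Fbed [-2.  -0.7 -4.4] M [-0.88  0.38 -0.01] op 0.685 j [-0.09  0.02 -0.38  0.99  0.5  -1.21]
```

```bash
python3 -m jog '[0,0,0,0.38,-0.73,0,1, -0.552,0.234,0,0.38,-0.73,0,1, -0.552,0.234,0,0.38,-0.73,0,1, -0.552,0.234,0,0.38,-0.73,0,1, -0.552,0.234,0,0.38,-0.73,0,1, -0.552,0.234,0,0.38,-0.73,0,1, 0,0,0,0,0,0,1]'; python3 -m jog '[0,0,0,0,0,-0.8,1, 0,0,0,0,0,-0.8,1, 0,0,0,0,0,-0.8,1, 0,0,0,0,0,-0.5,1, 0,0,0,0,0,0,1, 0,0,0,0,0,0,1]'
```

```text
clock: 12.75
position: [0.6161, -0.0712, 0.2042]
eef_rot: [1.73, -2.62, -0.002]
force: [-0.4, 1.2, -5.4]
opening: 0.687
grasp_force: 90.3
clock: 13.5
position: [0.6146, -0.07, 0.0343]
eef_rot: [-1.732, 2.62, -0.001]
force: [0.4, -0.4, -4.4]
opening: 0.683
grasp_force: 90.1
```

```bash
python3 -m jog '[0,0,0,0,0,-0.3,1, 0,0,0,0,0,-0.02,1, 0,0,0,0,0,0,1]'; python3 -m jog '[0,0,0,0,0,-0.016,1, 0,0,0,0,0,0,1]'
```

```text
clock: 13.88
position: [0.6147, -0.0704, 0.0156]
eef_rot: [-1.731, 2.62, -0.002]
force: [-0.2, 0.2, -4.1]
opening: 0.678
grasp_force: 90.1
clock: 14.12
position: [0.6143, -0.0704, 0.0139]
eef_rot: [-1.731, 2.621, -0.001]
force: [0.2, -0.4, -3.7]
opening: 0.686
grasp_force: 90.1
```

```bash
python3 -m jog '[0,0,0,0,0,-0.016,1, 0,0,0,0,0,0,1]'; python3 -m jog '[0,0,0,0,0,-0.01,1, 0,0,0,0,0,0,1]'
```

```text
clock: 14.38
position: [0.6143, -0.0705, 0.0136]
eef_rot: [-1.731, 2.621, -0.001]
force: [-4.5, 0.7, 5.3]
opening: 0.682
grasp_force: 91.3
clock: 14.62
position: [0.6143, -0.0705, 0.0135]
eef_rot: [-1.731, 2.62, -0.002]
force: [-5.5, 1.1, 11.6]
opening: 0.68
grasp_force: 92.3
```

```bash
python3 -m jog '[0,0,0,0,0,0.02,0, 0,0,0,0,0,0,0, 0,0,0,0,0,0,0, 0,0,0,0,0,0,0, 0,0,0,0,0,0.8,0, 0,0,0,0,0,0.8,0, 0,0,-0.9,0,0,0.1,0, 0,0,-0.9,0,0,0,0]'; python3 -m jog '[0,0,-0.9,0,0,0,0, 0,0,-0.9,0,0,0,0, 0,0,-0.9,0,0,0,0, 0,0,-0.9,0,0,0,0, 0,0,-0.9,0,0,0,0, 0,0,-0.9,0,0,0,0, 0,0,-0.9,0,0,0,0, 0,0,-0.9,0,0,0,0]'; python3 -m jog '[0,0,-0.9,0,0,0,0, 0,0,-0.9,0,0,0,0, 0,0,-0.9,0,0,0,0, 0,0,-0.9,0,0,0,0, 0,0,-0.9,0,0,0,0, 0,0,-0.9,0,0,0,0, 0,0,-0.9,0,0,0,0, 0,0,-0.9,0,0,0,0]'; python3 -m jog '[0,0,-0.9,0,0,0,0, 0,0,-0.9,0,0,0,0, 0,0,0,0,0,0,0, 0,0,0,0,0,0,0]'; python3 - <<'E'
from h import *
s=bot.sense();T=R.from_rotvec(s["eef_rot"]).as_matrix();print(T.round(3),s["joint_positions"])
W=cam("wrist");im=bot.capture("wrist");cv2.imwrite("pics/w4.png",im[:,:,::-1])
E
```

```text
clock: 15.62
position: [0.6146, -0.0705, 0.1162]
eef_rot: [-1.292, 2.862, -0.002]
force: [-0.3, -0.1, -0.4]
opening: 0.997
grasp_force: 0.0
clock: 16.62
position: [0.614, -0.0704, 0.1149]
eef_rot: [-0.637, -3.076, -0.0]
force: [-1.0, 0.1, 0.3]
opening: 0.997
grasp_force: 0.0
clock: 17.62
position: [0.614, -0.0704, 0.1149]
eef_rot: [-2.323, -2.114, 0.0]
force: [-0.3, 0.2, 0.4]
opening: 1.0
grasp_force: 0.0
clock: 18.12
position: [0.614, -0.0704, 0.115]
eef_rot: [-2.618, -1.736, 0.0]
force: [0.1, -0.3, 0.2]
opening: 1.0
grasp_force: 0.0
[[ 0.389  0.921 -0.   ]
 [ 0.921 -0.389  0.   ]
 [-0.    -0.    -1.   ]] [-2.49828701e-01  4.12845283e-01  8.73472997e-03  1.16677643e+00
 -8.86982073e-06  1.72063730e+00]
```

View pics/w4.png

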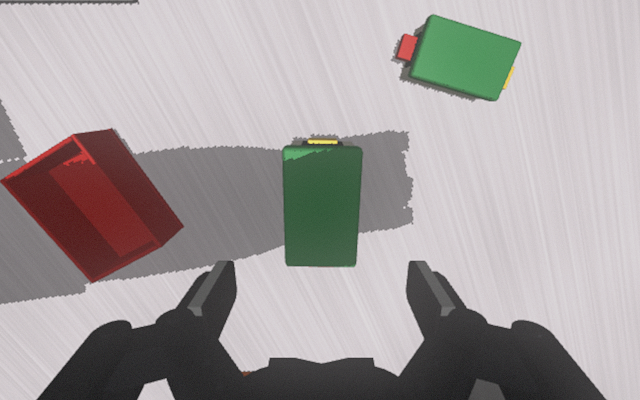

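The wrist view shows the box standing square at (322,205) with its yellow catch pushed in at (322,141). The gripper is now turned half round, so I'll regrip.

```bash
python3 -m jog '[0,0,0,0,0,-0.8,0, 0,0,0,0,0,-0.6,0, 0,0,0,0,0,-0.29,0, 0,0,0,0,0,0,0, 0,0,0,0,0,0,1, 0,0,0,0,0,0,1, 0,0,0,0,0,0,1, 0,0,0,0,0,0,1]' 80; python3 -m jog '[0,0,0,0,0,0,1, 0,0,0,0,0,0,1]'; python3 -m jog '[0,0,0.9,0,0,0.9,1, 0,0,0.9,0,0,0.9,1, 0,0,0.9,0,0,0.9,1, 0,0,0.9,-0.2,0.38,0.1,1, 0,0,0.9,-0.2,0.38,0.1,1, 0,0,0.9,-0.2,0.38,0.1,1, 0,0,0.9,-0.2,0.38,0.1,1, 0,0,0.9,-0.2,0.38,0.1,1]'
```

```text
clock: 19.18
position: [0.6149, -0.0706, 0.0153]
eef_rot: [2.619, 1.731, 0.003]
force: [-0.4, -1.0, 5.6]
opening: 0.685
grasp_force: 88.0
clock: 19.42
position: [0.6149, -0.0706, 0.0153]
eef_rot: [2.619, 1.731, 0.003]
force: [-0.3, 0.2, 6.3]
opening: 0.685
grasp_force: 88.0
clock: 20.42
position: [0.5533, 0.0443, 0.206]
eef_rot: [-1.095, -2.945, 0.0]
force: [-0.1, -0.0, -5.0]
opening: 0.685
grasp_force: 89.5
```

```bash
python3 -m jog '[0,0,0.9,0,0,0,1, 0,0,0.9,0,0,0,1, 0,0,0.9,0,0,0,1, 0,0,0.9,0,0,0,1, 0,0,0.9,0,0,0,1, 0,0,0.9,0,0,0,1, 0,0,0.9,0,0,0,1, 0,0,0.9,0,0,0,1]'; python3 -m jog '[0,0,0.9,0,0,0,1, 0,0,0.9,0,0,0,1, 0,0,0.9,0,0,0,1, 0,0,0.9,0,0,0,1, 0.552,-0.234,0,-0.25,0.48,0,1, 0.552,-0.234,0,-0.25,0.48,0,1, 0.552,-0.234,0,-0.25,0.48,0,1, 0.552,-0.234,0,-0.26,0.48,0,1]'; python3 -m jog '[0.552,-0.234,0,-0.26,0.48,0,1, 0,0,0,0,0,0,1, 0,0,0,0,0,0,1]';python3 -c "
from h import *
rep();go(5,0,40);go(5,0,21)"
```

```text
clock: 21.42
position: [0.5537, 0.0436, 0.2058]
eef_rot: [0.845, -3.025, -0.0]
force: [-0.4, 0.5, -3.8]
opening: 0.686
grasp_force: 89.5
clock: 22.42
position: [0.4926, 0.1595, 0.206]
eef_rot: [-1.528, 2.312, 0.327]
force: [0.2, 0.6, -4.5]
opening: 0.678
grasp_force: 89.5
clock: 22.8
position: [0.4781, 0.1871, 0.206]
eef_rot: [-1.477, 2.235, 0.394]
force: [0.5, 0.1, -4.6]
opening: 0.685
grasp_force: 89.5
clk 22.8 bed mm [  2.1  -3.5 165.1] need turn(units) [ 0.01 -0.    0.01] Fbed [-2.  -0.4 -4.1] M [-0.83  0.32 -0.  ] op 0.685 j [-0.1   0.03 -0.38  0.99  0.5  -1.23]
shift units to (5, 0, 40) [ 0.37  1.02 -1.78]
shift units to (5, 0, 21) [ 0.43  1.17 -2.06]
```

```bash
python3 -m jog '[0,0,0,0.12,0.34,-0.6,1, 0,0,0,0.12,0.34,-0.6,1, 0,0,0,0.13,0.34,-0.58,1, 0,0,0,0.06,0.15,-0.28,1, 0,0,0,0.007,0.015,-0.029,1, 0,0,0,0.007,0.015,-0.029,1, 0,0,0,0,0,0,1]'>/dev/null; python3 -c "
from h import *
rep()"; python3 -m jog '[0,0,0,0.003,0.008,-0.0145,1, 0,0,0,0,0,0,1]' >/dev/null;python3 -c "
from h import *
rep()"; python3 -m jog '[0,0,0,0.003,0.008,-0.0145,1, 0,0,0,0,0,0,1]' >/dev/null;python3 -c "
from h import *
rep()"
```

```text
clk 23.675 bed mm [ 5.4 -0.3 17. ] need turn(units) [0.   0.   0.01] Fbed [-1.9 -0.3 -4.4] M [-0.89  0.38  0.02] op 0.682 j [ 0.07  0.19 -0.56  0.57  0.46 -1.04]
clk 23.925 bed mm [ 5.2  0.3 15.6] need turn(units) [-0.   -0.    0.01] Fbed [-3.3  0.  -3.9] M [-0.9   0.39  0.03] op 0.681 j [ 0.07  0.19 -0.56  0.56  0.46 -1.04]
clk 24.175 bed mm [ 5.2  0.4 14.6] need turn(units) [ 0.   -0.    0.01] Fbed [-3.6  1.   3.6] M [-1.06  0.67  0.18] op 0.681 j [ 0.07  0.19 -0.56  0.56  0.46 -1.04]
```

Contact with about 7 N. I'll slide up-slope to the bar, then press in 2 mm steps.

```bash
python3 -m jog '[0,0,0,0.05,0.12,0.077,1, 0,0,0,0.034,0.08,0.052,1, 0,0,0,0,0,0,1]' >/dev/null; python3 -c "
from h import *
rep()"; python3 -m jog '[0,0,0,0.02,0.048,0.031,1, 0,0,0,0,0,0,1]' >/dev/null;python3 -c "
from h import *
rep()"; python3 -m jog '[0,0,0,0.011,0.026,0.018,1, 0,0,0,0,0,0,1]' >/dev/null;python3 -c "
from h import *
rep()"; python3 -m jog '[0,0,0,0.011,0.026,0.017,1, 0,0,0,0,0,0,1]' >/dev/null;python3 -c "
from h import *
rep()"
```

```text
clk 24.55 bed mm [21.1  0.3 14.6] need turn(units) [-0.  0.  0.] Fbed [-0.4 -0.4  1.3] M [-0.47  0.26 -0.09] op 0.683 j [ 0.1   0.2  -0.53  0.57  0.46 -1.01]
clk 24.8 bed mm [22.1  0.5 14.6] need turn(units) [ 0.02 -0.01  0.02] Fbed [-13.   -0.3   8.4] M [-2.51  0.99  0.07] op 0.68 j [ 0.1   0.2  -0.53  0.58  0.45 -1.  ]
clk 25.05 bed mm [23.7  0.5 14.6] need turn(units) [ 0.02 -0.02  0.02] Fbed [-13.8  -1.    8.6] M [-2.77  1.01  0.03] op 0.681 j [ 0.1   0.2  -0.52  0.58  0.45 -1.  ]
clk 25.3 bed mm [25.7  0.5 14.6] need turn(units) [ 0.02 -0.02  0.02] Fbed [-12.7  -2.3   8.6] M [-2.76  1.02 -0.03] op 0.682 j [ 0.11  0.2  -0.52  0.58  0.45 -1.  ]
```

```bash
python3 -m jog '[0,0,0,0.022,0.052,0.034,1, 0,0,0,0,0,0,1]' >/dev/null;python3 -c "
from h import *
rep()"; python3 -m jog '[0,0,0,0.011,0.026,0.017,1, 0,0,0,0,0,0,1]' >/dev/null;python3 -c "
from h import *
rep()"; python3 -m jog '[0,0,0,0.011,0.026,0.017,1, 0,0,0,0,0,0,1]' >/dev/null;python3 -c "
from h import *
rep()"
```

```text
clk 25.55 bed mm [29.9  0.5 14.6] need turn(units) [ 0.02 -0.02  0.02] Fbed [-12.   -2.1   6.7] M [-2.57  0.83 -0.13] op 0.684 j [ 0.11  0.2  -0.51  0.58  0.45 -0.99]
clk 25.8 bed mm [31.5  0.4 14.7] need turn(units) [ 0.02 -0.02  0.02] Fbed [-13.8  -2.8   7.9] M [-2.94  0.96 -0.13] op 0.682 j [ 0.12  0.2  -0.51  0.59  0.45 -0.99]
clk 26.05 bed mm [31.4  0.6 14.7] need turn(units) [ 0.04 -0.03  0.03] Fbed [-23.5  -3.5  14.3] M [-4.6   1.6  -0.06] op 0.688 j [ 0.12  0.2  -0.51  0.59  0.44 -0.98]
```

```bash
python3 -m jog '[0,0,0,0.011,0.026,0.017,1, 0,0,0,0,0,0,1]' >/dev/null;python3 -c "
from h import *
rep()"; python3 -m jog '[0,0,0,-0.17,-0.4,-0.23,1, 0,0,0,-0.12,-0.29,0.54,1, 0,0,0,-0.12,-0.29,0.54,1, 0,0,0,-0.12,-0.29,0.54,1, 0,0,0,-0.12,-0.29,0.54,1, -0.552,0.234,0,0.05,-0.7,0,1, -0.552,0.234,0,0.05,-0.7,0,1, -0.552,0.234,0,0,-0.8,0.1,1]'; python3 -m jog '[-0.552,0.234,0,0,-0.8,0.1,1, -0.552,0.234,0,0,-0.8,0.1,1, 0,0,-0.9,0,-0.8,0.1,1, 0,0,-0.9,0,-0.8,0,1, 0,0,-0.9,0,0,0,1, 0,0,-0.9,0,0,0,1, 0,0,0,0,0,0,1, 0,0,0,0,0,0,1]'; python3 - <<'E'
from h import *
np.savez("w5.npz",**bot.camera_params("wrist"));im=bot.capture("wrist");cv2.imwrite("pics/w5.png",im[:,:,::-1])
E
```

```text
clk 26.3 bed mm [31.5  0.6 14.8] need turn(units) [ 0.06 -0.04  0.04] Fbed [-31.9  -4.1  21.4] M [-6.27  2.2  -0.01] op 0.679 j [ 0.12  0.2  -0.51  0.59  0.44 -0.98]
clock: 27.3
position: [0.4824, 0.0596, 0.2152]
eef_rot: [-1.635, 2.474, 0.171]
force: [0.2, -0.3, -6.0]
opening: 0.677
grasp_force: 89.5
clock: 28.3
position: [0.4828, -0.131, 0.2332]
eef_rot: [-0.843, 3.026, 0.001]
force: [0.2, 0.4, -4.1]
opening: 0.678
grasp_force: 89.5
```

View pics/w5.png

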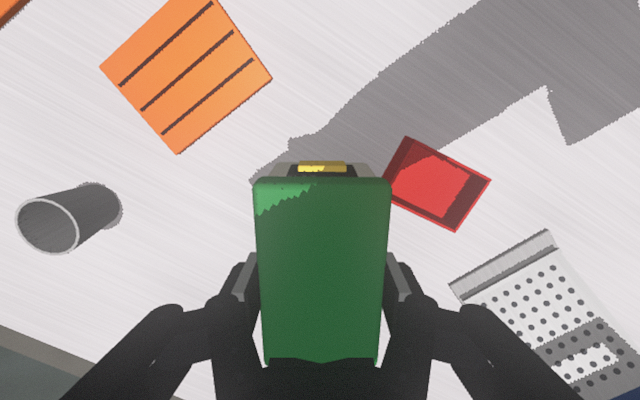

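The wrist view shows the box held with its yellow end toward the camera. The board has corners at (99,67), (178,154) and (272,78), with its top corner just cut off. The basket and beaker are undisturbed.

```bash
python3 - <<'E'
from h import *
p=np.load("w5.npz");W=(p["camera_matrix"],p["eye"],R.from_rotvec(p["attitude"]).as_matrix());S=cam("side")
im=cv2.imread("pics/w5.png")[:,:,::-1].copy();RNG["orange"]=((5,120,100),(20,255,255))
b=blobs(im,"orange",3000)[0];k=cv2.approxPolyDP(b,5,True)[:,0].astype(float);print(k.tolist())
P=plane(W,k,.012);print(P[:,:2].round(4).tolist())
l=k[k[:,0].argmin()];r=k[k[:,0].argmax()];lo=k[k[:,1].argmax()]
PL=plane(W,[l,r,lo],.012);print("centre",PL[:2].mean(0),"x az",np.degrees(np.arctan2(*(PL[1]-PL[2])[1::-1])),np.linalg.norm(PL[1]-PL[2]),np.linalg.norm(PL[0]-PL[2]))
sc=np.array([[258,270],[242,306],[302,317],[314,279]],float)
for n,q in(("l",l),("r",r),("lo",lo)):
    t=[tri(W,q,S,c) for c in sc];j=np.argmin([x[1][0] for x in t]);print(n,sc[j],t[j])
print(bot.sense()["position"])
E
```

```text
[[217.0, 0.0], [169.0, 0.0], [100.0, 65.0], [176.0, 154.0], [271.0, 79.0]]
[[0.3798, -0.3236], [0.4071, -0.3689], [0.5107, -0.4135], [0.5626, -0.297], [0.4204, -0.2345]]
centre [ 0.4655179  -0.32398251  0.012     ] x az 156.2800663495684 0.15530105737580654 0.1275376245325054
l [302. 317.] (array([ 0.51270427, -0.41744064,  0.00566616]), [np.float64(0.00038761217112101657), np.float64(0.0003876121711207971)])
r [258. 270.] (array([ 4.19760057e-01, -2.36485375e-01,  1.11941046e-04]), [np.float64(0.0009220422966101094), np.float64(0.0009220422966102561)])
lo [314. 279.] (array([ 0.56320831, -0.29963203,  0.00454886]), [np.float64(0.002182754178841194), np.float64(0.002182754178841397)])
[ 0.48275399 -0.13098086  0.23332074]
```

```bash
python3 -m jog '[0,0,-0.91,-0.047,-0.545,0,1, 0,0,-0.91,-0.047,-0.545,0,1, 0,0,-0.91,-0.047,-0.545,0,1, 0,0,-0.91,-0.047,-0.545,0,1, 0,0,-0.91,-0.047,-0.545,0,1, 0,0,-0.91,-0.047,-0.545,0,1, 0,0,0,0,0,-0.7,1, 0,0,0,0,0,-0.7,1]'; python3 -m jog '[0,0,0,0,0,-0.7,1, 0,0,0,0,0,-0.6,1, 0,0,0,0,0,-0.4,1, 0,0,0,0,0,0,1, 0,0,0,0,0,0,1]'
```

```text
clock: 29.35
position: [0.4659, -0.3279, 0.1484]
eef_rot: [0.642, 3.074, -0.0]
force: [0.2, 0.2, -5.3]
opening: 0.681
grasp_force: 89.5
clock: 29.98
position: [0.4663, -0.3278, 0.0485]
eef_rot: [0.643, 3.074, -0.001]
force: [0.5, -0.4, -5.0]
opening: 0.681
grasp_force: 89.3
```

```bash
python3 -m jog '[0,0,0,0,0,-0.28,1, 0,0,0,0,0,0,1, 0,0,0,0,0,0,1]'; python3 -m jog '[0,0,0,0,0,-0.03,1, 0,0,0,0,0,0,1]'|grep -E "pos|force"; python3 -m jog '[0,0,0,0,0,-0.017,1, 0,0,0,0,0,0,1]'|grep -E "pos|force"
```

```text
clock: 30.35
position: [0.4663, -0.3279, 0.0319]
eef_rot: [0.644, 3.073, -0.001]
force: [0.3, -0.2, -3.1]
opening: 0.68
grasp_force: 89.3
position: [0.4659, -0.3275, 0.0292]
force: [-0.8, 1.2, -5.0]
grasp_force: 89.3
position: [0.4657, -0.3274, 0.0278]
force: [-0.5, -0.9, -3.8]
grasp_force: 89.3
```

```bash
python3 - <<'E'
from h import *
a=bot.capture("side")[190:340,190:420];b=bot.capture("scene")[170:290,220:420]
cv2.imwrite("pics/pl.png",np.vstack([cv2.resize(a,(460,300),interpolation=2),cv2.resize(b,(460,276),interpolation=2)])[:,:,::-1])
E
```

```text
(no output)
```

View pics/pl.png

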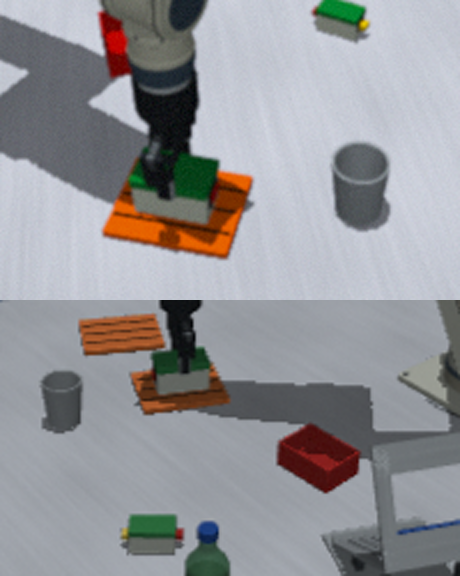

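The placing crops show the box just over the middle of the nearer board, parallel to its grooves, with everything else in place. Lowering to contact.

```bash
python3 -m jog '[0,0,0,0,0,-0.012,1, 0,0,0,0,0,0,1]'|grep -E "pos|force"; python3 -m jog '[0,0,0,0,0,-0.01,1, 0,0,0,0,0,0,1]'|grep -E "pos|force"
```

```text
position: [0.4658, -0.3275, 0.0274]
force: [-1.3, 0.0, 0.7]
grasp_force: 89.8
position: [0.4659, -0.3276, 0.0273]
force: [-2.9, 1.8, 6.9]
grasp_force: 90.9
```

Contact. I'll let go and rise.

```bash
python3 -m jog '[0,0,0,0,0,0,0, 0,0,0,0,0,0,0, 0,0,0,0,0,0,0, 0,0,0,0,0,0,0, 0,0,0,0,0,0.5,0, 0,0,0,0,0,0.8,0, 0,0,0,0,0,0.9,0, 0,0,0,0,0,0.9,0]'; python3 -m jog '[0,0,0,0.5,0.2,0.5,0, 0,0,0,0.5,0.2,0.5,0, 0,0,0,0.5,0.2,0,0, 0,0,0,0,0,0,0, 0,0,0,0,0,0,0]'; python3 - <<'E'
from h import *
W=cam("wrist");im=bot.capture("wrist");cv2.imwrite("pics/w6.png",im[:,:,::-1])
RNG["orange"]=((5,120,100),(20,255,255));RNG["green"]=((45,60,20),(85,255,255))
for c,z in(("orange",.012),("green",.072)):
    for b in blobs(im,c,1500)[:2]:
        r=cv2.minAreaRect(b);q=plane(W,cv2.boxPoints(r),z);print(c,r,q.mean(0).round(4),np.degrees(np.arctan2(*(q[1]-q[0])[1::-1])).round(1))
E
```

```text
clock: 32.45
position: [0.4656, -0.3273, 0.2142]
eef_rot: [0.645, 3.075, -0.0]
force: [-0.2, -1.9, 0.1]
opening: 0.998
grasp_force: 0.0
clock: 33.08
position: [0.5554, -0.2914, 0.272]
eef_rot: [-0.644, -3.074, -0.0]
force: [0.3, -1.5, 0.2]
opening: 1.001
grasp_force: 0.0
orange ((267.79425048828125, 110.27305603027344), (121.88075256347656, 100.00437927246094), 89.22578430175781) [ 0.4648 -0.3287  0.012 ] 67.0
orange ((115.79185485839844, 161.78280639648438), (124.18196868896484, 97.58873748779297), 83.0887680053711) [ 0.4412 -0.5606  0.012 ] 72.7
green ((262.0909423828125, 111.81964111328125), (89.0182113647461, 52.166404724121094), 88.15238952636719) [ 0.4639 -0.3244  0.072 ] 68.0
green ((39.10438537597656, 341.13800048828125), (74.31464385986328, 44.20670700073242), 46.54815673828125) [ 0.6254 -0.7878  0.072 ] 106.1
```

View pics/w6.png

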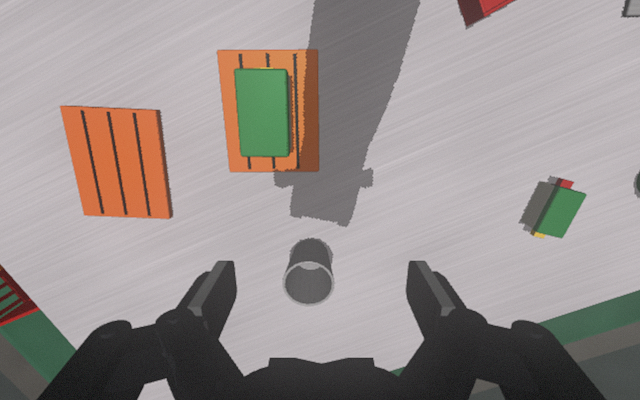

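The last view shows the box standing at (262,112) on the nearer board at (268,110), within about 5 mm of its middle, with both catches in and nothing else moved.

```bash
python3 -c "
from workcell import bot
print(bot.hand_in())"
```

```text
the job is handed in; nothing more can be done
None
```

The job is handed in at about 33 s: both catches were pressed against the bar to their hard stops (yellow first, then red), and the box stands upright and released within about 5 mm of the middle of the nearer orange board, with the bottle, basket and beaker not touched.

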